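# Turn the sharpening block in its cam holder

## Task

The four-sided sharpening block is clamped in the slide-jaw holder with its grey face up. Swing the cam lever open, turn the block a quarter turn about its long axis so that its blue face is on top, set it flat back on the seat between the jaws, and swing the lever fully back so that the block is clamped again. Leave the jar, salt shaker, glass and timer standing where they are.

Things in the scene. Friction and masses are not known exactly. Their poses are not given: they have to be found in the camera images.
- holder: Fixed aluminium and grey slide-jaw holder. Origin on the worktop under the middle of the seat; own x runs away from the robot (yaw within 0.15), y left, z up. Base plate 14 mm high, from x -103 to +43 and y -70 to +80 mm. Jaws and seat are 44 mm long in x, shorter than the block, so the block's end faces are free for the fingers.
- seat (a point): Middle of the top of the grey seat, 40 mm above the worktop; axes as the holder's. The seat is 44 mm long in x and reaches from y -22 to +30 mm. The block clamped properly has its centre 22 mm above this point.
- fixed_jaw (a point): Top middle of the face of the fixed jaw (right side): 22 mm to the right of the seat's middle, 58 mm above the worktop; that jaw is 14 mm thick.
- jaw_face (a point): Top middle of the rubber face of the sliding jaw (left side), 58 mm above the worktop; with its carriage about 24 mm thick. Clamped it is 44 mm from the fixed jaw's face, with the lever fully open about 55 mm. Only the cam lever moves it. It is sprung: locked, it presses the block against the fixed jaw with about 12 N.
- block: Loose four-sided sharpening block, 60 mm long (its x), 44 x 44 mm in section, 0.15 to 0.3 kg, black with coloured faces. Origin at its centre. At the start its axes are as the holder's: +z face grey (up), +y blue (left, towards the sliding jaw), -y yellow, -z red. Its flat black end faces (x -30 and +30 mm) stick out 4 to 12 mm past seat and jaws.
- blue_face (a point): Centre of the block's blue face, 22 mm from the block's centre along the block's +y. It comes up by a quarter turn about the block's x axis: the left side goes up, the top goes to the right.
- cam (a joint): Angle of the red cam lever about its upright pivot: 0 = locked (points towards the robot and right, 45 degrees off the holder's -x), 1.57 = open (towards the robot and left). Grows clockwise seen from above. Stays where it is left; takes about 4 N at the knob, up to 7 N while clamping. The jaw moves 14 mm, evenly, over the quarter turn.
- cam_knob (a point): Point on the axis of the upright black knob at the end of the cam lever, 64 mm above the worktop; the knob is 16 mm in diameter and stands from 36 mm (top of the lever) to 77 mm above the worktop. It circles the pivot at 42 mm.
- cam_pivot (a point): Fixed point on the cam's upright axis, 50 mm from the seat's middle towards the robot (holder's -x), at the height of point cam_knob.
- jar: Bystander: glass jar with grey lid, 65 mm across, 100 mm high; origin under its middle.
- salt: Bystander: salt shaker with grey top, 44 mm across, 90 mm high; origin under its middle.
- glass: Bystander: clear tumbler, 81 mm across, 93 mm high; origin under its middle.
- timer: Bystander: red and white kitchen timer, 62 mm across, 59 mm high; origin under its middle.
There are look-alikes about, which are no part of the job. Of the things that look like the block, the middle-sized one is meant.

How it is judged:
On the way, in this order (a step that is already met when the one before it is completed fails the run):
1. the cam lever is swung open (value of joint cam above 1.25 rad), for 0.2 s.
2. the block's blue face is up and the block is back between the jaws, low on the seat (angle between block's own y axis and vertical below 0.25 rad and distance between block and seat below 0.035 m and value of joint cam above 1 rad), for 0.2 s.
At the end, for the whole second after the job is handed in: Cam lever within 0.12 rad of locked; block at rest, blue face up and along the holder within 0.07 rad, flat on the seat (height within 2.5 mm), centre within 14 mm of the seat's middle lengthwise and 3 mm across, held between the jaws (faces over 42.5 mm apart) (value of joint cam below 0.12 rad and angle between block's own y axis and vertical below 0.07 rad and angle between the x axis of block and the x axis of holder, either way round below 0.07 rad and z of block in the frame of seat between 0.0195 and 0.0245 m and x of block in the frame of seat between -0.014 and 0.014 m and y of block in the frame of seat between -0.003 and 0.003 m and distance between jaw_face and fixed_jaw above 0.0425 m and linear speed of block below 0.02 m/s); the robot touches nothing.
It fails at once if the jar, salt shaker, glass or timer is pushed more than 25 mm or knocked over (distance of any of jar, salt, glass, timer from where it was at the start of the episode above 0.025 m or angle between any of jar, salt, glass, timer's own z axis and vertical above 0.6 rad).
It also fails if it takes over 69 s, if anything falls off the work surface, if the arm or the gripper's body presses on something with over 40 N, if the wrist force passes 120 N, or if a joint passes its speed limit or range.

## Robot

A 7-joint arm with a two-finger parallel gripper is mounted at the origin on a cart in front of the work surface, level with it; the furniture and walls round the work are solid. World frame = base frame: x ahead of the robot, y to its left, z up, the work surface at z = 0. Lengths are in m, angles in rad, forces in N, time in s.
With the tool pointing down it reaches from about 0.35 to 0.9 m from the base axis. Payload 19.9 kg.
Tool frame: the origin (TCP) lies between the finger pads; the fingertips stand 19 mm ahead of it and the grasp point (between the pads) is the TCP; z points along the fingers, y is the direction in which the jaws open and shut (so a half turn about z gives the same grasp; the last joint's range is limited). The gripper opens to 94 mm and grips with 3 to 60 N. Pads are 16 mm wide; open, the fingers measure 119 mm over their backs; the gripper's body (75 mm by 177 mm) begins 78 mm behind the grasp point.
Start: joints at [-1.347, 0.417, -0.01, 1.614, 0.005, 1.111, -0.053], TCP at [0.164, 0.603, 0.224] pointing down, gripper open.
Joint ranges: [-2.81, 2.81], [-0.39, 2.02], [-1.27, 1.25], [0.06, 2.57], [-1.19, 4.33], [0.19, 2], [-2.82, 2.82]. Speed limits (rad/s): [1.89, 1.89, 2.39, 2.39, 3.01, 3.01, 3.01].

## Interface

Orientations are given as a 3x3 rotation matrix whose columns are the frame's x, y, z axes.
In Python, from rig import robot gives the robot as it stands. Calls block until the motion is done:
- robot.move_ptp(position, orientation): joint-space move of the TCP to a pose.
- robot.move_linear(position, velocity=0.15, frame=None, threshold=None): straight line of the TCP; frame=None keeps the orientation; velocity is the mean speed in m/s. With threshold (N) it stops when the force on the tool has changed by that much, and returns True; else False.
- robot.goto_joints(angles): joint-space move.
- robot.gripper_to(opening): finger opening in m; the grip force is fixed at half the most; returns when the fingers have stopped.
- robot.pause(seconds).
- robot.ik(position, orientation): joint angles nearest the present ones, or None.
- robot.get_state(): the state.
- robot.grab_frame(name): name is "scene" or "top"; returns the picture (480x640x3 uint8, red, green, blue); there is no depth.
- robot.camera_info(name): a dict with "fx", "fy", "cx", "cy" (pixels), "dist" ([k1, k2, p1, p2, k3] as OpenCV has them; the pictures are not rectified), "rvec" (rotation vector, rad) and "tvec" (3), from world to camera coordinates, as OpenCV has them. Camera axes: x right, y down, z forward; pixel columns grow to the right and rows downward; lengths in m; the calibration is good to about 2 mm. A picture is of the moment at which its call begins. camera_info takes no time and is no camera call.
A pose or a line that the arm cannot do raises robot.PlanningError and nothing moves.
- robot.sign_off(): hands the job in, once; it reports no verdict.
The state is a dict: "time": time; "qpos": joint angles; "joint_vel": joint speeds; "effort": joint torques, N m; "ee_pos": TCP position; "tool_rot": TCP orientation; "force": force on the tool from outside, world axes, zero at the start; "moment": the same for the moment, N m; "opening": finger opening in m.
Only numpy, scipy, OpenCV 4.12 (cv2) and the standard library are available. Lean on these libraries where they do the work, as an engineer would, in place of code of your own. Each camera call takes 0.05 s, during which the arm holds its last target.

## Working session

There is one attempt and no reset: what is moved stays moved. The work goes in short steps, each a Python script; the robot and the scene stay as the last script left them, time stands still between calls to the robot, and variables do not carry over. Pictures are saved under pics/ and viewed, and the job is handed in when it is done.

```bash
ls; mkdir -p pics
python3 - <<'E'
from rig import robot
import cv2
for n in("scene","top"):
    im=robot.grab_frame(n); cv2.imwrite(f"pics/{n}0.png",im[:,:,::-1]); print(n,robot.camera_info(n))
s=robot.get_state(); print(s)
E
```

```text
pics
scene {'fx': 610.2487124005338, 'fy': 610.2487124005338, 'cx': 326.0851278454386, 'cy': 232.4824282021672, 'dist': array([-0.20957983,  0.        ,  0.        ,  0.        ,  0.        ]), 'rvec': array([ 2.23732152, -0.64556464,  0.31171195]), 'tvec': array([-0.43305997,  0.23515218,  1.27121575])}
top {'fx': 518.7122817296975, 'fy': 518.7122817296975, 'cx': 325.56716402217404, 'cy': 248.974918970065, 'dist': array([0.05015449, 0.        , 0.        , 0.        , 0.        ]), 'rvec': array([ 2.12732868, -2.15807647,  0.20220323]), 'tvec': array([0.00668056, 0.52343392, 1.32557783])}
{'time': 0.1, 'qpos': array([-1.34650017,  0.41789033, -0.01031956,  1.61407543,  0.00471415,
        1.11072384, -0.05297054]), 'joint_vel': array([ 9.55445602e-04, -1.21629947e-03, -7.34602184e-04, -1.58432621e-03,
       -1.43880107e-03,  4.40767754e-05,  9.34857818e-04]), 'effort': array([ 1.33169582e-03, -8.52583337e+01,  6.40326161e-01, -4.26693177e+01,
       -4.88634291e-02,  1.64576521e-02,  1.39097901e-04]), 'ee_pos': array([0.16409578, 0.60275476, 0.22391892]), 'tool_rot': array([[-9.64899105e-01,  2.62620790e-01, -1.93542604e-04],
       [ 2.62620845e-01,  9.64898532e-01, -1.05577315e-03],
       [-9.05190042e-05, -1.06954289e-03, -9.99999424e-01]]), 'force': array([-0.36116052, -0.11352372, -0.65356544]), 'moment': array([-0.02876422, -0.02083309, -0.02221873]), 'opening': 0.09383310268071747}
```

View pics/scene0.png

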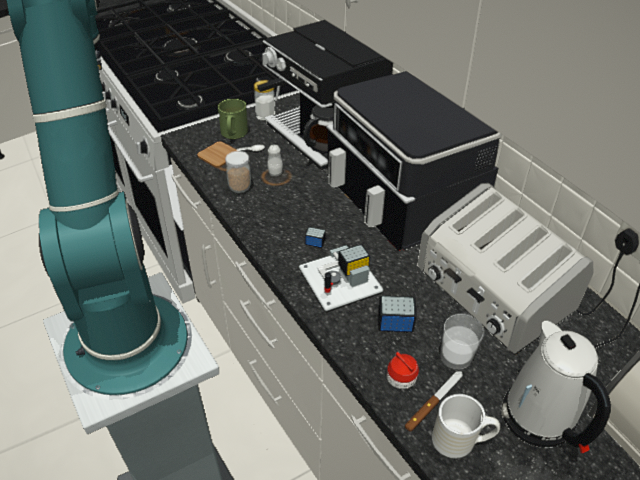

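View pics/top0.png

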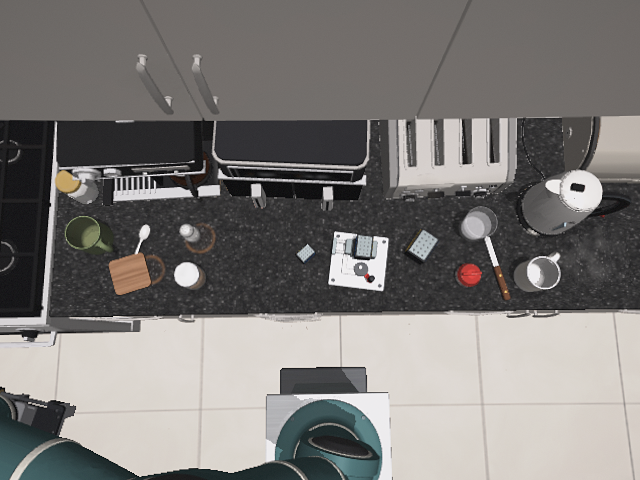

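The scene picture shows three block look-alikes: a small blue one at (316,237), the clamped one at (354,262), and a large one at (397,313). The clamped one is middle-sized. In the top picture they are at (306,253), (366,246) and (421,245).

Run:
```python
import cv2
a=cv2.imread("pics/top0.png")[220:300,285:445]; cv2.imwrite("pics/c1.png",cv2.resize(a,None,fx=5,fy=5,interpolation=cv2.INTER_CUBIC))
a=cv2.imread("pics/scene0.png")[225:345,290:430]; cv2.imwrite("pics/c2.png",cv2.resize(a,None,fx=5,fy=5,interpolation=cv2.INTER_CUBIC))
```

```text
(no output)
```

View pics/c1.png

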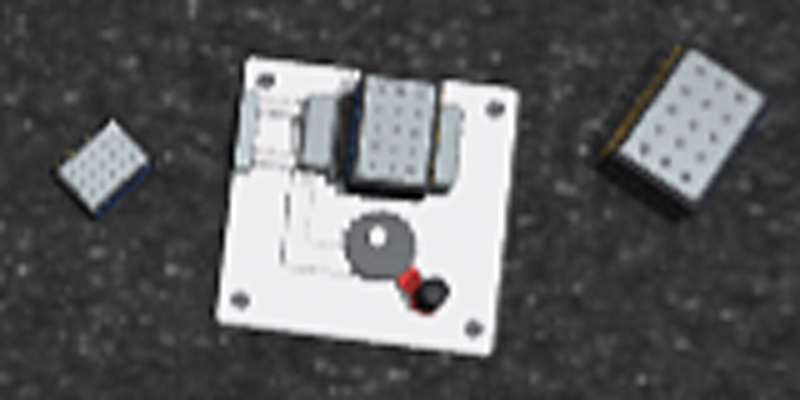

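View pics/c2.png

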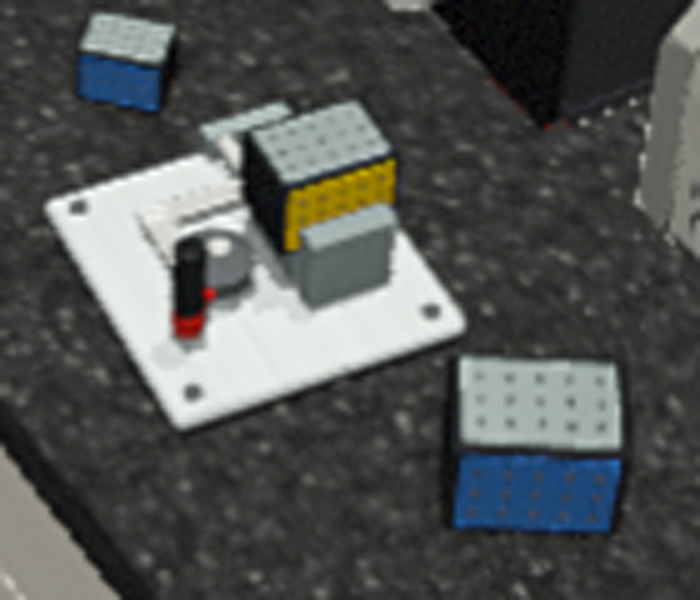

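The crop confirms it: the block in the white holder (top crop about (400,135)) is grey on top with yellow to the right. The jaws, cam disc (380,245) and knob (430,293) are all visible. Next I fit the holder pose from the plate corners in both views.

```bash
cat > h.py <<'E'
from rig import robot
import numpy as np, cv2
from scipy.optimize import least_squares
def proj(n,P):
    c=robot.camera_info(n); K=np.array([[c['fx'],0,c['cx']],[0,c['fy'],c['cy']],[0,0,1]])
    return cv2.projectPoints(np.atleast_2d(np.array(P,float)),c['rvec'],c['tvec'],K,c['dist'])[0][:,0]
def atz(n,uv,z):
    return least_squares(lambda p:(proj(n,[p[0],p[1],z])-uv).ravel(),[0.6,0.]).x
def save(n,name,x0,y0,x1,y1,f):
    a=robot.grab_frame(n)[y0:y1,x0:x1,::-1]; cv2.imwrite("pics/"+name,cv2.resize(a,None,fx=f,fy=f,interpolation=cv2.INTER_CUBIC))
def H2W(p,h):
    c,s=np.cos(h[2]),np.sin(h[2]); p=np.atleast_2d(np.array(p,float)); return np.c_[h[0]+c*p[:,0]-s*p[:,1],h[1]+s*p[:,0]+c*p[:,1],p[:,2]]
E
python3 - <<'E'
from h import *
T=np.array([[246,57],[520,90],[492,356],[218,322]])/5+[285,220]-.4
S=np.array([[45,207],[182,430],[466,328]])/5+[290,225]-.4
Ct=np.array([[43,80,14],[43,-70,14],[-103,-70,14],[-103,80,14]])/1e3
Cs=Ct[[3,2,1]]
ft=lambda h:(proj("top",H2W(Ct,h))-T).ravel(); fs=lambda h:(proj("scene",H2W(Cs,h))-S).ravel()
for f in(ft,fs,lambda h:np.r_[ft(h),fs(h)]):
    r=least_squares(f,[.6,0,0]); print(r.x.round(4),r.fun.round(1))
h=r.x
k=np.array([[430,290]])/5+[285,220]-.4
q=H2W([[-.05-.042*np.cos(np.pi/4),-.042*np.sin(np.pi/4),.077],[0,0,.084],[.03,.022,.084],[-.03,-.022,.084]],h)
print(q,proj("top",q),(proj("top",q)-[285,220]+.4)*5,(proj("scene",q)-[290,225]+.4)*5)
ky=["jar","salt","glass","timer"]
for n,uv,z in [("jar",(189,272),.1),("salt",(188,231),.09),("glass",(478,222),.09),("timer",(469,273),.059),("small",(306,251),.03),("big",(424,240),.06)]: print(n,atz("top",uv,z).round(3))
E
```

```text
[ 0.5248 -0.0983 -0.1333] [ 0.  -0.1  0.1 -0.1  0.5  0.1 -0.6  0.1]
[ 0.5225 -0.1018 -0.128 ] [-0.3  0.1 -0.5 -0.1  0.8 -0.1]
[ 0.524  -0.0996 -0.1303] [ 0.5  0.3  0.6  0.   1.1  0.3 -0.   0.5 -0.2 -0.8 -0.5 -1.1  0.7 -0.9]
[[ 0.44114664 -0.11870219  0.077     ]
 [ 0.52402738 -0.09960686  0.084     ]
 [ 0.55663071 -0.08168975  0.084     ]
 [ 0.49142405 -0.11752397  0.084     ]] [[372.44731636 278.00567319]
 [364.3075056  245.67718723]
 [357.00934235 233.31010035]
 [371.66575116 258.14073061]] [[439.23658182 292.02836596]
 [398.53752801 130.38593614]
 [362.04671173  68.55050174]
 [435.32875582 192.70365307]] [[191.04196392 249.36562153]
 [323.50459819 142.36540926]
 [359.89442226  93.00739124]
 [285.76706444 193.49872426]]
jar [0.46  0.342]
salt [0.567 0.349]
glass [ 0.581 -0.394]
timer [ 0.453 -0.372]
small [0.521 0.051]
big [ 0.541 -0.259]
```

```bash
cat >> h.py <<'E'
h0=np.array([.524,-.0998,-.131])
def Rz(a): c,s=np.cos(a),np.sin(a); return np.array([[c,-s,0],[s,c,0],[0,0,1.]])
def Rblk(th,sg,h=h0):
    z=np.array([0,np.sin(th),-np.cos(th)]); y=np.array([sg,0,0.]); return Rz(h[2])@np.c_[np.cross(y,z),y,z]
def knob(c,sg,z=.064,h=h0,rad=.042):
    phi=np.deg2rad(225)-c; p=H2W([[-.05+rad*np.cos(phi),rad*np.sin(phi),z]],h)[0]
    t=phi+sg*np.pi/2; zz=np.array([0,0,-1.]); y=np.array([np.cos(t),np.sin(t),0]); return p,Rz(h[2])@np.c_[np.cross(y,zz),y,zz]
E
python3 - <<'E'
from h import *
np.set_printoptions(precision=2,suppress=True)
for sg in(1,-1):
    for c in(0,.8,1.57,1.7): print("knob",sg,c,robot.ik(*knob(c,sg)))
for sg in(1,-1):
  for d in(-90,-60,-45,-30,0,30,45,60,90):
    for z in (.062,.16):
      print("blk",sg,d,z,robot.ik(H2W([[0,0,z]],h0)[0],Rblk(np.deg2rad(d),sg)))
for n,uv,z in [("toasterfrontbottom",(450,197),0.0),("toasterfront",(450,190),0.18),("oven",(290,210),.0),("oven door h",(327,208),.1)]: print(n,atz("top",uv,z).round(3))
E
```

```text
knob 1 0 [-0.66  0.65  1.09  2.17 -0.82  0.82  0.04]
knob 1 0.8 [-0.64  0.52  0.93  2.2  -0.65  0.72 -0.98]
knob 1 1.57 [-0.79  0.63  1.08  2.18 -0.8   0.81 -1.67]
knob 1 1.7 [-0.8   0.64  1.08  2.17 -0.81  0.82 -1.81]
knob -1 0 [-0.35  0.44  0.65  2.16 -0.43  0.67  2.82]
knob -1 0.8 [-0.4   0.41  0.63  2.2  -0.39  0.65  1.93]
knob -1 1.57 [-0.67  0.52  0.9   2.18 -0.63  0.72  1.31]
knob -1 1.7 [-0.69  0.54  0.92  2.17 -0.65  0.74  1.19]
blk 1 -90 0.062 [-0.91  1.31  0.67  1.71  0.59  1.32 -0.95]
blk 1 -90 0.16 [-0.92  1.11  0.7   1.79  0.69  1.38 -0.9 ]
blk 1 -60 0.062 [-0.87  0.97  0.7   1.86  0.44  0.99 -0.75]
blk 1 -60 0.16 [-0.91  0.8   0.76  1.87  0.5   1.12 -0.67]
blk 1 -45 0.062 [-0.76  0.79  0.65  1.92  0.38  0.87 -0.63]
blk 1 -45 0.16 [-0.81  0.62  0.71  1.9   0.42  1.03 -0.55]
blk 1 -30 0.062 [-0.65  0.66  0.63  1.96  0.2   0.76 -0.39]
blk 1 -30 0.16 [-0.71  0.5   0.71  1.92  0.24  0.94 -0.34]
blk 1 0 0.062 [-0.52  0.64  0.85  1.99 -0.67  0.82  0.58]
blk 1 0 0.16 [-0.63  0.5   0.99  1.93 -0.5   0.98  0.46]
blk 1 30 0.062 [-0.25  0.81  0.9   1.92 -1.14  1.31  1.13]
blk 1 30
[... 880 characters left out ...]
.57]
blk -1 0 0.062 [-0.66  0.78  1.08  1.99 -0.88  0.94 -2.39]
blk -1 0 0.16 [-0.69  0.56  1.09  1.93 -0.58  1.01 -2.61]
blk -1 30 0.062 [-0.24  0.81  0.9   1.92 -1.14  1.31 -2.01]
blk -1 30 0.16 [-0.36  0.71  1.08  1.88 -1.05  1.45 -2.12]
blk -1 45 0.062 [-0.    0.85  0.71  1.86 -1.18  1.47 -1.93]
blk -1 45 0.16 [-0.12  0.74  0.9   1.84 -1.13  1.61 -2.03]
blk -1 60 0.062 [ 0.21  0.93  0.53  1.78 -1.19  1.62 -1.87]
blk -1 60 0.16 [ 0.09  0.81  0.71  1.8  -1.19  1.77 -1.96]
blk -1 90 0.062 [ 0.53  1.16  0.17  1.62 -1.17  1.87 -1.85]
blk -1 90 0.16 [ 0.53  0.98  0.17  1.69 -1.17  1.91 -1.95]
toasterfrontbottom [ 0.67 -0.35]
toasterfront [ 0.64 -0.3 ]
oven [0.64 0.1 ]
oven door h [ 0.62 -0.01]
```

Run:
```python
import cv2
a=cv2.imread("pics/top0.png")[170:300,230:390]; cv2.imwrite("pics/c3.png",cv2.resize(a,None,fx=4.5,fy=4.5,interpolation=cv2.INTER_CUBIC))
a=cv2.imread("pics/scene0.png")[130:260,310:450]; cv2.imwrite("pics/c4.png",cv2.resize(a,None,fx=4.5,fy=4.5,interpolation=cv2.INTER_CUBIC))
```

```text
(no output)
```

View pics/c3.png

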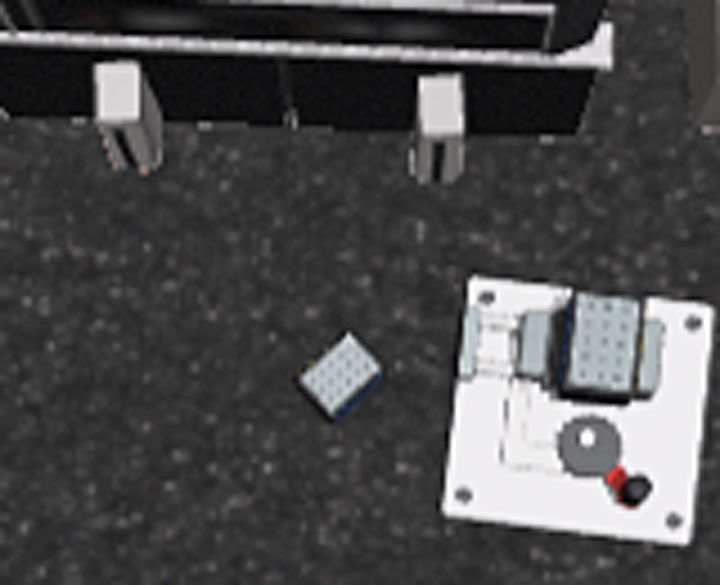

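View pics/c4.png

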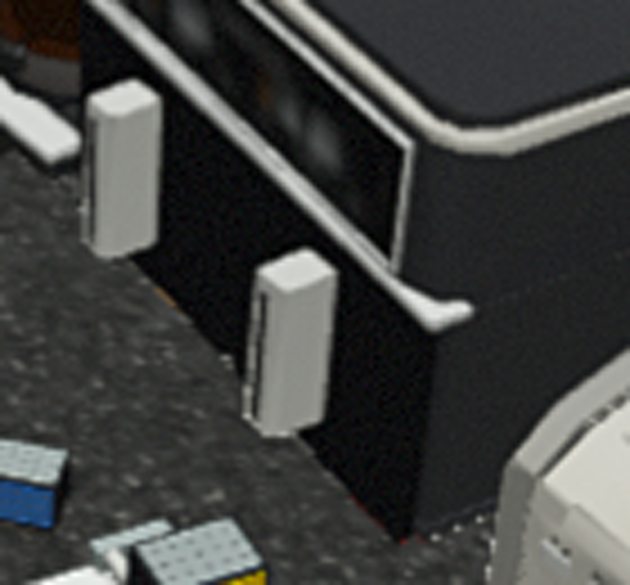

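Run:
```python
from h import *
def tri(t,s): 
    r=least_squares(lambda p:np.r_[(proj("top",p)-t).ravel(),(proj("scene",p)-s).ravel()],[.6,0,.1]); return r.x.round(3),abs(r.fun).max().round(1)
T=lambda x,y:np.array([x,y])/4.5+[230,170]; S=lambda x,y:np.array([x,y])/4.5+[310,130]
for s in [(290,292),(260,268)]:
  print(tri(T(465,137),S(*s)),tri(T(420,137),S(*s)))
print(tri(T(458,180),S(278,435)),tri(T(415,180),S(248,420)))
for n in("scene","top"):
    c=robot.camera_info(n); print(-cv2.Rodrigues(c['rvec'])[0].T@c['tvec'])
```

```text
(array([ 0.629, -0.021,  0.153]), np.float64(1.0)) (array([0.64 , 0.001, 0.132]), np.float64(3.1))
(array([ 0.617, -0.017,  0.172]), np.float64(1.5)) (array([0.628, 0.004, 0.152]), np.float64(0.7))
(array([ 0.63 , -0.02 ,  0.053]), np.float64(1.0)) (array([0.63 , 0.006, 0.044]), np.float64(0.4))
[-0.07513863 -0.88184221  1.03708027]
[0.29451982 0.02830232 1.39414538]
```

Handle corner is at holder x≈94 mm, y≈93–117 mm and up to z=0.153. So I will grasp with the tool tilted −30° and place it at +60°. First, the lever.

Run:
```python
from h import *
np.set_printoptions(precision=3,suppress=True)
p,R=knob(0,1,.17); 
robot.move_ptp(p,R); robot.gripper_to(.034)
s=robot.get_state(); print(s['time'],s['ee_pos'],p,s['opening'],s['qpos'])
save("top","t1.png",320,220,420,300,7); save("scene","s1.png",290,180,400,310,4.5)
```

```text
3.8583 [ 0.441 -0.119  0.17 ] [ 0.441 -0.119  0.17 ] 0.03389549658456692 [-0.645  0.284  0.974  2.095 -0.299  0.906 -0.418]
```

View pics/s1.png

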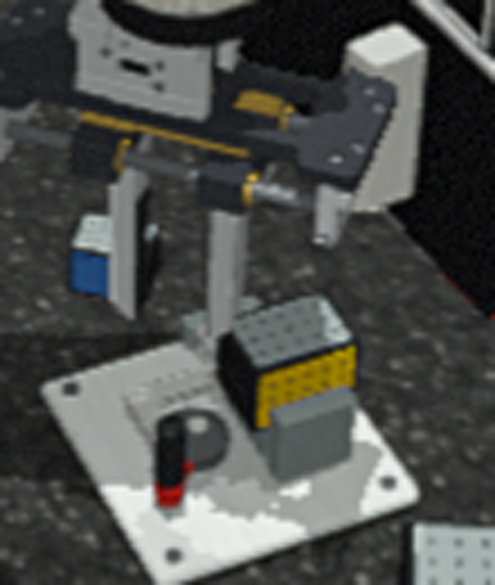

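Scene view: open fingers (tips at about (130,312) and (225,335)) straddle the space above the knob at (172,425), as predicted. Going down and swinging.

Run:
```python
from h import *
np.set_printoptions(precision=3,suppress=True)
p,R=knob(0,1,.064)
print(robot.move_linear(p,.1,threshold=8)); 
s=robot.get_state(); print(s['time'],s['ee_pos'],s['force'])
robot.gripper_to(.021); s=robot.get_state(); print(s['opening'],s['force'])
for c in np.linspace(0,1.6,9)[1:]:
    p,R=knob(c,1); robot.move_linear(p,.06,frame=R)
    s=robot.get_state(); print(s['time'],(s['ee_pos']-p)*1e3,s['force'])
save("scene","s2.png",290,180,400,310,4.5)
```

```text
False
5.1667 [ 0.441 -0.119  0.064] [ 0.056 -0.014  0.261]
0.021120929144559757 [0.234 1.192 0.499]
5.9583 [ 0.012  0.123 -0.034] [-0.223  0.361 -0.442]
6.3083 [-0.004 -0.055 -0.054] [ 0.407 -1.308  0.099]
6.6583 [-0.011 -0.037 -0.066] [ 0.33   0.022 -0.504]
7.0083 [ 0.029 -0.02  -0.059] [-0.196  0.344  0.683]
7.3583 [ 0.023 -0.07  -0.048] [-0.09  -0.686  0.438]
7.7083 [ 0.005 -0.108 -0.036] [ 0.747 -0.909  0.467]
8.0583 [-0.017 -0.18  -0.02 ] [-0.318  0.393  0.479]
8.4083 [-0.066 -0.208 -0.008] [ 0.477 -0.309  0.062]
```

View pics/s2.png

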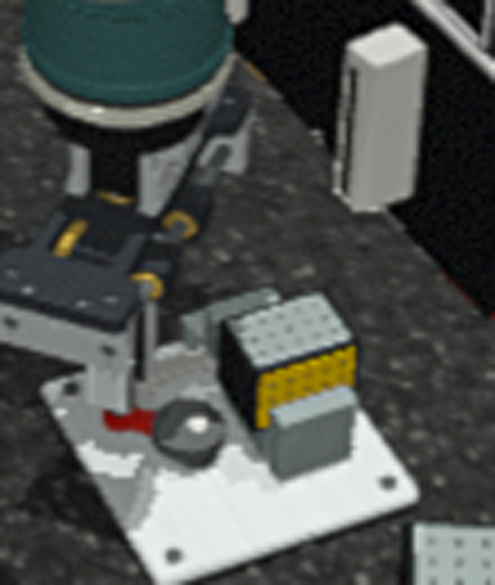

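The lever (red, at (130,420)) now points left and has followed the fingers. Releasing and checking from above.

Run:
```python
from h import *
np.set_printoptions(precision=3,suppress=True)
robot.gripper_to(.036)
p,R=knob(1.6,1,.2); robot.move_linear(p,.2)
# pre-grasp pose
P=H2W([[-.01,0,.2]],h0)[0]; R=Rblk(np.deg2rad(-30),1)
robot.move_ptp(P,R); robot.gripper_to(.094)
s=robot.get_state(); print(s['time'],s['opening'],s['qpos'],s['ee_pos']-P)
save("top","t3.png",310,200,410,280,7);save("scene","s3.png",290,180,400,310,4.5)
```

```text
12.3 0.0939712240796739 [-0.631  0.385  0.575  1.912  0.355  1.046 -0.41 ] [ 0. -0.  0.]
```

View pics/s3.png

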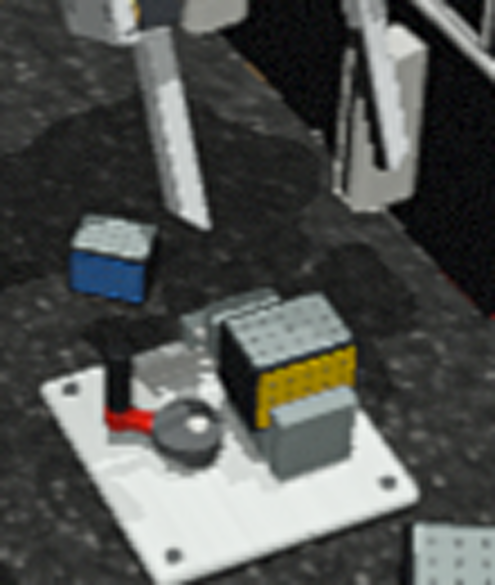

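View pics/t3.png

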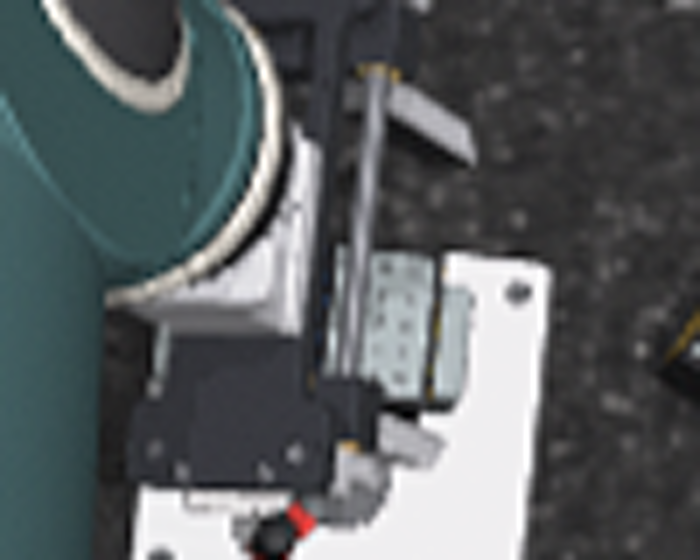

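Lever is open (knob at (118,375) in the scene crop), and the block still stands grey face up. Checking predicted against seen pixels before descending.

Run:
```python
from h import *
np.set_printoptions(precision=1,suppress=True)
S=lambda P:(proj("scene",P)-[290,180])*4.5; T=lambda P:(proj("top",P)-[310,200])*7
B=H2W(np.array([[30,22,84],[30,-22,84],[-30,-22,84],[-30,22,84]])/1e3,h0)
print(S(B),T(B))
for c in(1.45,1.57): print(S([knob(c,1,z)[0] for z in(.077,.036)]))
print("disc",S(H2W([[-.05,0,z] for z in(.03,.04,.05)],h0)), T(H2W([[-.05,0,z] for z in(.03,.04,.05)],h0)))
print("jaw",T(H2W(np.array([[22,-22,58],[22,-36,58],[-22,-36,58]])/1e3,h0)))
print("plate",S(H2W(np.array([[-103,80,14],[-103,-70,14],[43,-70,14]])/1e3,h0)))
```

```text
[[322.3 284.7]
 [363.3 340.1]
 [255.5 375.1]
 [216.2 318.1]] [[329.7 233.2]
 [448.4 247.1]
 [432.1 407.1]
 [312.5 393.1]]
[[116.3 353.5]
 [115.6 411. ]]
[[119.2 346.7]
 [118.5 404.2]]
disc [[196.2 433.6]
 [196.7 419.9]
 [197.3 406.1]] [[354.  473.5]
 [356.3 470. ]
 [358.6 466.4]]
jaw [[438.6 281.3]
 [475.7 285.6]
 [464.2 400.9]]
plate [[ 37.8 383.5]
 [159.6 583.1]
 [421.  492.2]]
```

Predictions agree to about 1 px (2–3 mm). Disc top is about 40 mm high, so I grasp 6 mm back along the tool axis for finger clearance.

Run:
```python
from h import *
np.set_printoptions(precision=3,suppress=True)
g=np.array([0,.5,.866])*.006
P=lambda x,y,z:H2W([[x,y,z]],h0)[0]
print(robot.move_linear(P(-.001,g[1],.13),.15,threshold=10), robot.move_linear(P(-.001,g[1],.062+g[2]),.1,threshold=10))
s=robot.get_state(); print(s['time'],s['ee_pos'],s['force'])
robot.gripper_to(.04); s=robot.get_state(); print(s['opening'],s['force'],s['time'])
save("scene","s4.png",290,180,400,310,4.5)
```

```text
False False
13.8 [ 0.524 -0.097  0.068] [-0.189  0.276  0.09 ]
0.0599403537270849 [-0.66   0.62   3.119] 14.425
```

View pics/s4.png

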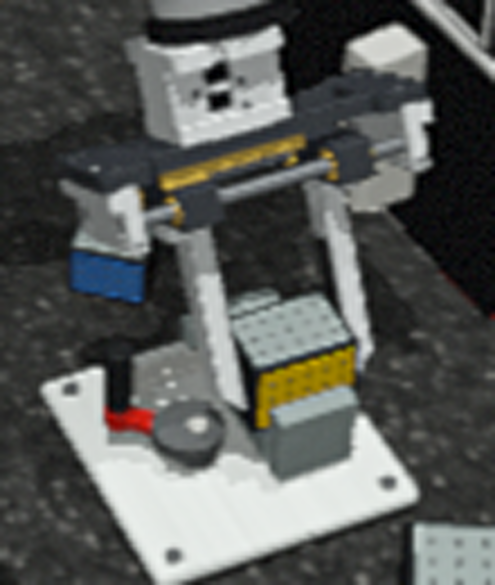

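The fingers hold both end faces at a 59.9 mm opening, which matches the 60 mm block length. Lifting and turning.

Run:
```python
from h import *
np.set_printoptions(precision=3,suppress=True)
P=lambda x,y,z:H2W([[x,y,z]],h0)[0]
robot.move_linear(P(-.001,.003,.2),.15)
s=robot.get_state(); print(s['time'],s['opening'],s['force'],s['qpos'])
R=Rblk(np.deg2rad(60),1)
robot.move_ptp(P(-.02,0,.22),R)
s=robot.get_state(); print(s['time'],s['opening'],s['force'],s['qpos'])
save("scene","s5.png",270,130,400,310,4);save("top","t5.png",310,180,410,280,6)
```

```text
15.5083 0.05953005582670438 [ 0.132 -0.33  -1.927] [-0.624  0.403  0.572  1.89   0.345  1.05  -0.402]
16.8833 0.05974120310683159 [ 0.016  0.303 -2.25 ] [ 0.171  0.639  0.591  1.824 -1.07   1.716  1.072]
```

View pics/s5.png

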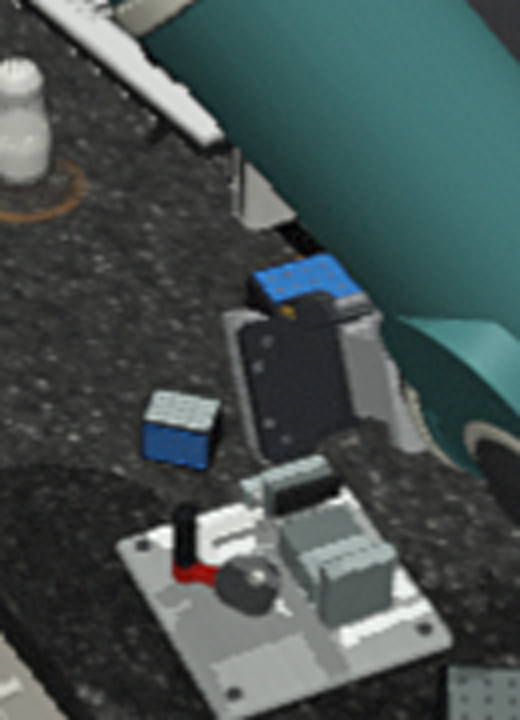

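View pics/t5.png

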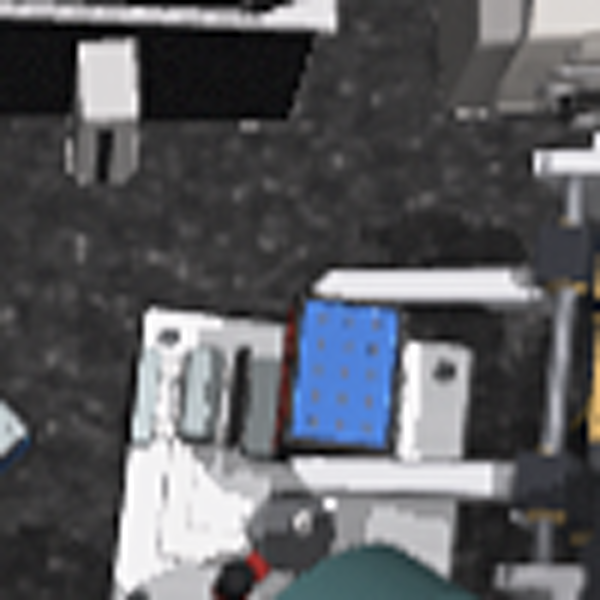

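Blue face is up at (345,373) in the top crop, with the red face to the left as expected. Now a check of the block centre in the hand.

Run:
```python
from h import *
np.set_printoptions(precision=4,suppress=True)
T=np.array([[305,300],[398,307],[385,447],[293,440]])/6+[310,180]-.4
W=np.array([atz("top",t,.239) for t in T]); print(W,W.mean(0))
g=np.array([0,-.866,.5])*.006
print(H2W([[-.02,-g[1],.22]],h0))
d=W[0]-W[3]; print(np.arctan2(d[1],d[0]), np.linalg.norm(W[0]-W[1]),np.linalg.norm(d))
s=robot.get_state(); R0=Rz(h0[2]); print(R0.T@s['tool_rot'])
```

```text
[[ 0.5341 -0.0767]
 [ 0.531  -0.1119]
 [ 0.4773 -0.1053]
 [ 0.4804 -0.0707]] [ 0.5057 -0.0912]
[[ 0.5049 -0.092   0.22  ]]
-0.110853048065366 0.03537240392849985 0.054056464691187016
[[-0.0004  1.     -0.0025]
 [ 0.5004  0.0024  0.8658]
 [ 0.8658 -0.0009 -0.5004]]
```

Run:
```python
from h import *
np.set_printoptions(precision=4,suppress=True)
yb=.0045; g=np.array([0,-.866,.5])*.006
P=lambda x,y,z:H2W([[x,y,z]],h0)[0]
C=lambda z:P(0.0,yb+g[1],z+g[2])
robot.move_linear(C(.17),.15); 
print(robot.move_linear(C(.09),.12,threshold=10))
s=robot.get_state(); print(s['time'],s['force'])
print(robot.move_linear(C(.058),.03,threshold=6))
s=robot.get_state(); print(s['time'],s['ee_pos'],C(.062),s['force'],s['moment'])
save("top","t6.png",310,200,410,280,7);save("scene","s6.png",290,180,400,310,4.5)
```

```text
False
18.2917 [ 0.0142 -0.0415 -1.3765]
True
19.1917 [ 0.5237 -0.1005  0.0638] [ 0.5239 -0.1005  0.065 ] [-0.3702 -1.7254  5.6503] [-0.0389  0.1127  0.0291]
```

View pics/s6.png

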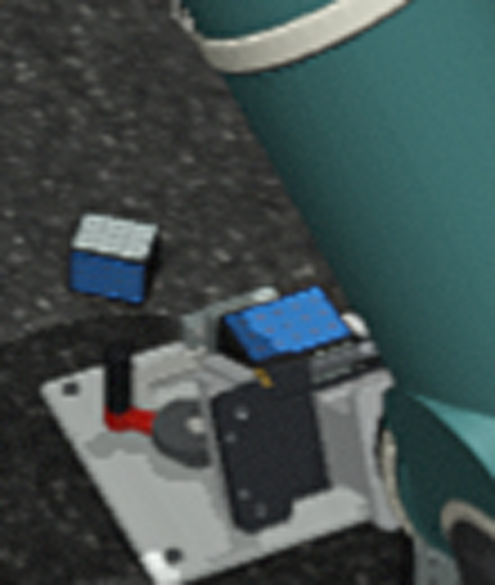

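View pics/t6.png

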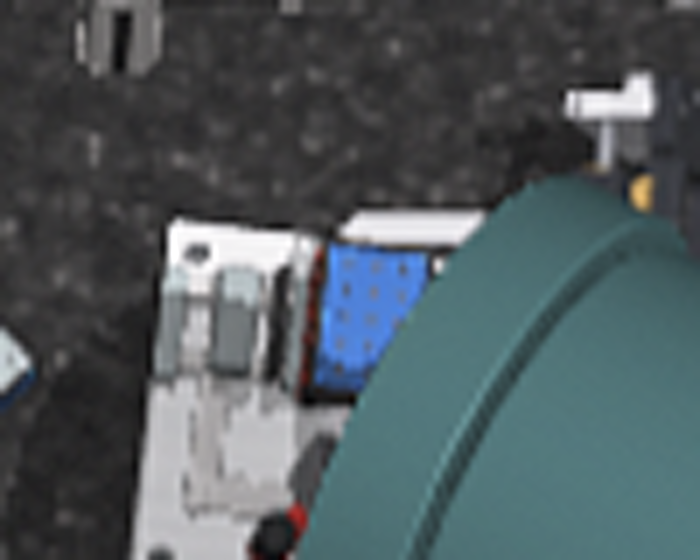

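Contact at 1 mm below the expected height. The block sits between the jaws with the blue face up and a gap on the sliding-jaw side, so I release.

Run:
```python
from h import *
np.set_printoptions(precision=4,suppress=True)
robot.gripper_to(.094)
p=robot.get_state()['ee_pos']
robot.move_linear(p+[0,0,.11],.12)
q,R=knob(1.57,1,.2); robot.move_ptp(q,R); robot.gripper_to(.036)
s=robot.get_state(); print(s['time'],s['ee_pos']-q,s['opening'],s['force'])
save("top","t7.png",310,200,410,280,7);save("scene","s7.png",290,180,400,310,4.5)
```

```text
25.15 [ 0.  0. -0.] 0.03586535210127977 [ 0.5669  0.0344 -0.8044]
```

View pics/s7.png

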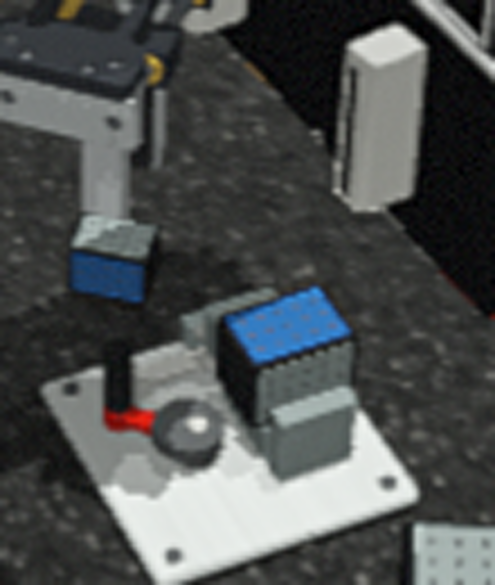

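View pics/t7.png

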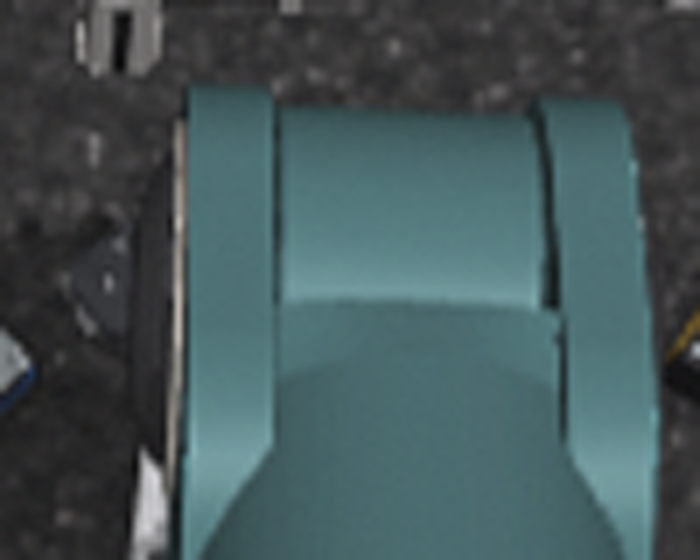

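The block stands level on the seat with its blue face up (285,325), grey towards the fixed jaw, and the lever still open. Now the clamping swing.

Run:
```python
from h import *
np.set_printoptions(precision=2,suppress=True)
p,R=knob(1.57,1)
print(robot.move_linear(p,.12,threshold=8))
robot.gripper_to(.021)
for c in np.linspace(1.57,0,9)[1:]:
    p,R=knob(c,1); robot.move_linear(p,.05,frame=R)
    s=robot.get_state(); print(s['time'],s['force'],s['moment'])
for c in (-.03,-.06,-.09,-.12):
    p,R=knob(c,1); r=robot.move_linear(p,.02,frame=R,threshold=14)
    s=robot.get_state(); print(c,r,s['time'],s['force'])
    if r: break
save("scene","s8.png",290,180,400,310,4.5)
```

```text
False
27.35 [-0.12 -0.4   0.98] [0.02 0.16 0.01]
27.7 [0.25 0.03 0.15] [0.01 0.1  0.04]
28.05 [0.69 0.1  0.31] [-0.    0.09 -0.04]
28.4 [ 0.35  0.22 -0.08] [-0.03  0.15 -0.02]
28.75 [-0.33 -0.32  0.21] [-0.04  0.14  0.  ]
29.1 [ 0.32 -1.24 -0.13] [-0.04  0.17  0.02]
29.45 [-0.07  0.9  -0.65] [-0.06  0.1  -0.02]
29.8 [0.16 1.08 0.03] [ 0.24  0.22 -0.06]
-0.03 False 30.05 [-1.3   4.99  0.06]
-0.06 False 30.3 [-4.17  7.04  2.64]
-0.09 False 30.55 [-6.14 14.22  6.7 ]
-0.12 False 30.8 [-10.46  19.72  10.14]
```

View pics/s8.png

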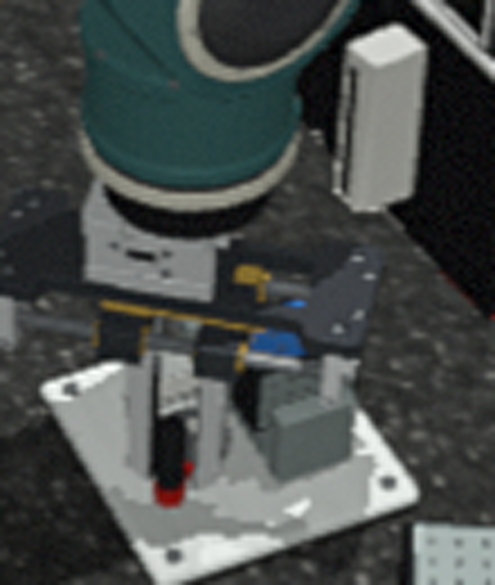

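Force climbs steadily to about 22 N, so the lever is against its stop. The knob is back at (170,450). Backing off and checking.

Run:
```python
from h import *
np.set_printoptions(precision=2,suppress=True)
p,R=knob(-.05,1); robot.move_linear(p,.03,frame=R)
print(robot.get_state()['force'])
robot.gripper_to(.036); 
robot.move_linear(p+[0,0,.15],.15)
robot.move_ptp([.35,.25,.3],R)
s=robot.get_state(); print(s['time'],s['force'])
save("top","t9.png",310,200,410,280,7);save("scene","s9.png",290,180,400,310,4.5)
cv2.imwrite("pics/full9.png",robot.grab_frame("scene")[:,:,::-1])
S=lambda P:(proj("scene",P)-[290,180])*4.5; T=lambda P:(proj("top",P)-[310,200])*7
for c in(-.0,.12): q=[knob(c,1,z)[0] for z in(.077,.036)]; print(c,S(q),T(q))
B=H2W(np.array([[30,22,84],[30,-22,84],[-30,-22,84],[-30,22,84]])/1e3,h0); print(S(B),T(B))
```

```text
[-2.49  7.24  1.27]
34.175 [-0.22 -0.25 -0.19]
-0.0 [[170.21 425.33]
 [168.43 482.74]] [[437.49 546.15]
 [425.72 558.39]]
0.12 [[160.65 422.23]
 [159.08 479.65]] [[426.32 554.  ]
 [414.87 566.01]]
[[322.33 284.67]
 [363.29 340.06]
 [255.51 375.09]
 [216.16 318.13]] [[329.66 233.2 ]
 [448.41 247.07]
 [432.12 407.09]
 [312.48 393.07]]
```

View pics/s9.png

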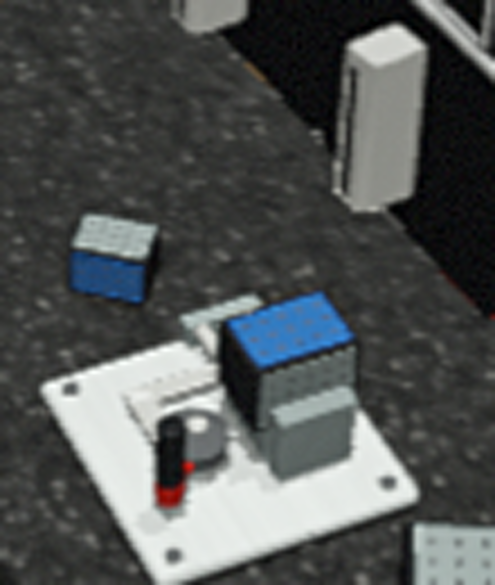

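View pics/t9.png

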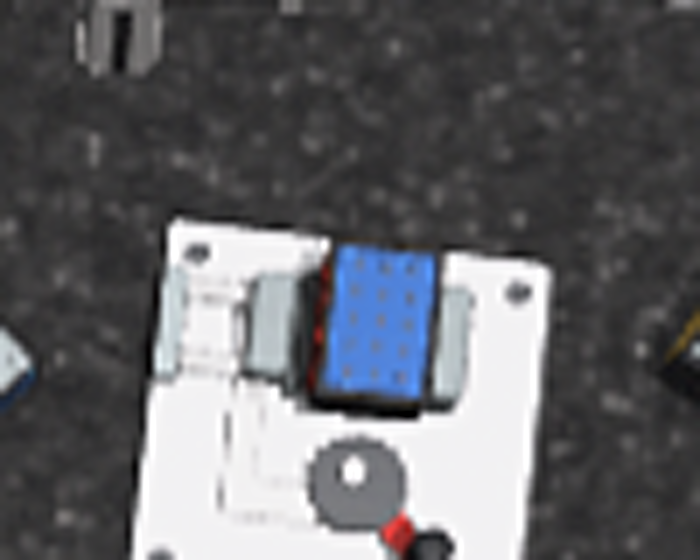

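View pics/full9.png

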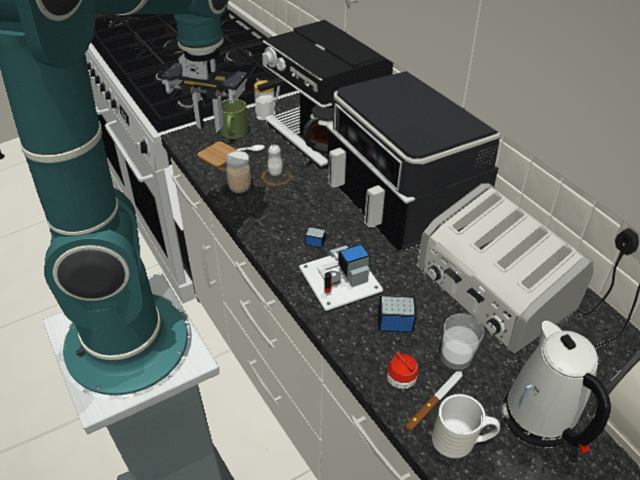

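Everything looks in place, with the bystanders unmoved. One numeric comparison of knob and block against the starting pictures.

Run:
```python
import cv2,numpy as np
from h import robot
cur={"scene":cv2.imread("pics/full9.png"),"top":robot.grab_frame("top")[:,:,::-1]}
for n,boxes in {"scene":{"knob":(318,265,334,295),"block":(336,242,372,290),"jar":(222,148,254,196),"salt":(262,140,290,180),"glass":(440,310,485,372),"timer":(384,348,420,392)},"top":{"knob":(362,270,380,288),"jaw":(343,234,353,256),"jar":(170,258,208,294)}}.items():
    o=cv2.imread(f"pics/{n}0.png")
    for k,(x0,y0,x1,y1) in boxes.items():
        r=cv2.matchTemplate(cv2.cvtColor(cur[n][y0-5:y1+5,x0-5:x1+5].copy(),6),cv2.cvtColor(o[y0:y1,x0:x1],6),cv2.TM_CCOEFF_NORMED)
        _,m,_,l=cv2.minMaxLoc(r); print(n,k,round(m,3),(l[0]-5,l[1]-5))
```

```text
scene knob 0.999 (0, 0)
scene block 0.94 (0, 0)
scene jar 0.946 (0, 0)
scene salt 0.997 (0, 0)
scene glass 1.0 (0, 0)
scene timer 0.998 (0, 0)
top knob 0.999 (0, 0)
top jaw 0.999 (0, 0)
top jar 0.216 (-5, 5)
```

```bash
python3 -c "
from rig import robot
print(robot.get_state()['time']); print(robot.sign_off())"
```

```text
34.375
the job is handed in; nothing more can be done
None
```

The block is back in the holder with its blue face up, clamped by the locked lever, and the job was handed in at 34.4 s of the 69 s allowed. `sign_off` gives no verdict, so success rests on my own checks.

**What I did:** I swung the lever open with the knob caged between the fingers. I gripped the block's end faces with the tool tilted −30°, lifted it and turned it 90° about its long axis. I then set it on the seat until contact, 1 mm below the expected height. Swinging the lever back ended against its stop at about 22 N.

**Last checks:**
- **Knob and sliding jaw:** they match the starting pictures to the pixel (knob in both views, jaw from above; scores 0.999).
- **Block:** its outline matches the starting position in the scene view (score 0.94; its faces changed colour). It sits level, with grey now towards the fixed jaw.
- **Bystanders:** jar, salt shaker, glass and timer show no shift in the scene view.
- **Robot:** the arm was clear of everything, with the force on the tool near zero.

**One check gave nothing:** I compared the jar from above as well, but that match failed (score 0.216), most likely because the arm was in the way, so its position rests on the scene camera alone (score 0.946).

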